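# Press the latch plate's rivet and file the plate in the drawer

### The job

Take the paddle-shaped latch plate from its wooden cradle and lay it flat on the bed of the lever press, with the rivet near the end of its narrow shank right under the ram; let go, swing the press lever all the way down to its stop and let it spring fully back up. Then pull the top drawer of the slim two-drawer cabinet all the way out to its stop and lay the plate down flat inside it, rivet side up, leaving that drawer fully open; the drawer is too narrow for fingers beside the broad head, so this time take the plate by its shank. Set the plate down rather than dropping it, keep the lower drawer shut, and do not knock over the two spray cans, the jar or the tape measure.

Things in the scene. Friction and masses are not known exactly. Their poses are not given: they have to be found in the camera images.
- plate: Loose bare-aluminium latch plate, paddle-shaped, flat, 16 mm thick, about 200 g: broad head 55 mm long (x) by 64 mm wide (y), and from the middle of one side a narrow shank 100 mm long (along +x), 18 mm wide. Origin: centre of the head's underside; x along the shank to its end (x = 127.5 mm), z up; mass centre at x = 26 mm. Starts flat in the cradle, head nearest the robot.
- plate_rivet (a point): The small dark rivet head on the plate's top face near the end of the shank: 17 mm from the shank's end, 110.5 mm along x from the head's centre, 16 mm above the underside.
- plate_mid (a point): Point on the plate's underside midway along its 155 mm length (50 mm along x from the head's centre). Axes as the plate's.
- cradle: Fixed wooden cradle. Origin on the table under the plate's head; x along its slot, away from the robot. Base board 10 mm thick, x -40 to 135 mm, y -45 to 45 mm, on which the plate lies; two cheeks 31 mm wide, tops 45 mm above the table, x 40 to 135 mm, with a 28 mm slot between them for the shank. Beside the head it is open, so the plate is taken by its head.
- press: Fixed green lever press. Origin on the table under the ram axis; x from the open front (robot side) to the column. Bed 15 mm thick, x -190 to 100, y -65 to 65 mm. Frame 50 mm wide from x = 20 mm back, 245 mm high; ram guide 26 mm wide, x -13 to 20, z 105 to 135 mm. Ram 18 mm diameter, z 68 to 173 mm at rest, driven to about 2 mm above the plate. Lever on the +y side.
- ram_spot (a point): Point on the press bed's top surface (15 mm above the table) exactly under the ram axis. Axes as the press. The plate goes in from the front, shank pointing to +x.
- press_lever (a joint): Press lever, rad: 0 up at rest, 0.95 down at its stop. Sprung: returns to 0 when released; about 10 N down on the grip takes it to the stop. Hinge axis along the press's x, at press-frame x 50, y 37, z 200 mm. At rest the lever points to the press's +y, rising 0.52 rad above level; it turns down to 0.43 rad below level.
- lever_pad (a point): Point on the top face of the lever's flat black grip, 135 mm along the lever from its hinge axis, 8 mm above its centre line. Grip 30 mm wide (press x), 16 mm thick, 90 to 160 mm from the hinge. At rest about 274 mm above the table, at the stop about 151 mm. Push it down from above with closed fingers. Axes: the press's at lever 0, turning with the lever.
- cab_drawer0 (a joint): Top drawer, m: 0 shut, 0.192 out at its stop; starts up to 0.03 out; friction about 1 N, stays where left. It sits in a fixed slim dark steel cabinet with two grey drawers one above the other, 273 mm deep, 128 mm wide, 160 mm high, front towards the robot. Box inside 86 mm wide, 228 mm long, 48 mm deep; at its stop about 186 mm of the length is clear of the cabinet.
- cab_drawer0_handle (a point): Middle of the top drawer's bar handle: round bar 11 mm thick, 64 mm long (y), on two posts, centre line 35 mm before the drawer face, 122 mm above the table, 38 mm below the cabinet's top. x points into the cabinet: the drawer comes out along -x. The drawer's inner floor lies 32 mm below this point and begins 56 mm behind it (+x); side walls rise to 16 mm, front to 27 mm above this point.
- cab_drawer1 (a joint): Lower drawer of the cabinet, m: 0 shut. Leave it shut.
- can_a: Bystander: bare metal spray can standing upright, 56 mm diameter, 160 mm high; origin at the centre of its base.
- can_b: Bystander: grey spray can standing upright, 56 mm diameter, 160 mm high; origin at the centre of its base.
- jar: Bystander: glass jar standing upright, 64 mm diameter, 80 mm high; origin at the centre of its base.
- tape: Bystander: black tape measure standing on its edge, 65 x 30 x 60 mm high; origin at the centre of its underside.
There are look-alikes about, which are no part of the job. Of the things that look like the plate, the largest one is meant.

How it is judged:
By the outcome, as a careful person would: the job done as asked, in the order asked, and still so for the second after the job is handed in, with the robot touching nothing.
It also fails if it takes over 72 s, if anything falls off the work surface, if the arm or the gripper's body presses on something with over 40 N, if the wrist force passes 120 N, or if a joint passes its speed limit or range.

### The arm

A 6-joint arm with a two-finger parallel gripper is mounted at the origin on the work surface. World frame = base frame: x ahead of the robot, y to its left, z up, the work surface at z = 0. Lengths are in mm, angles in rad, forces in N, time in s.
With the tool pointing down it reaches from about 300 to 875 mm from the base axis. Payload 6.4 kg.
Tool frame: the origin (TCP) lies midway between the tips of the shut fingers; the grasp point (between the pads) lies robot.hold_point_z behind it (robot.hold_point_z is the distance from the TCP to the grasp point, in mm); z points along the fingers, y is the line along which they close (so a half turn about z gives the same grasp; the last joint's range is limited). The gripper opens to 88 mm and grips with 3 to 60 N. Pads are 18 mm wide; open, the fingers measure 123 mm over their backs; the gripper's body (75 mm by 187 mm) begins 45 mm behind the grasp point.
Start: joints at [-1.416, 0.181, 1.607, -0, 1.354, -0.206], TCP at [203.005, -537.987, 238.714] pointing down, gripper open.
Joint ranges: [-2.99, 2.99], [-0.89, 2.07], [0.3, 2.58], [-1.14, 4.28], [0, 2.63], [-3.12, 3.12]. Speed limits (rad/s): [2.57, 2.57, 3.01, 3.14, 3.14, 3.14].

### API

Orientations are given as a unit quaternion [w, x, y, z].
In Python, from plant import robot gives the robot as it stands. The module is installed in compiled form; this text tells all that it offers.
- The arm moves only by the tool step_arm, never from a script. Its argument "series" is a list of rows, each a list of 5 numbers: the opening, from 0 (shut) to 1 (fully open), then the shift along the tool's x, y, z normalised to -1 to 1, where 1 is 60 mm, then the turn about the tool's z normalised to -1 to 1, where 1 is 0.08 rad. A call has 1 to 8 rows; each row shifts and turns the commanded pose from where the row before left it, along the tool's axes as they then stand; what a row does not reach is not made up. A row lasts 1/8 s, in which the tool goes at most 62.5 mm and 10.7 degrees, less where a joint would pass 70% of its speed; a pose out of reach is approached as far as the arm can. A call with a number of a shift or a turn outside -1 to 1 is refused whole. A call with a gripper value outside its range is refused whole. The fingers move at their own pace and stop on an object; "force" is the grip in N (left out, the last holds). Time passes only in rows, so rows that do not move let the fingers close. It gives the time, the measured TCP pose, the force, the opening and the grip force at its end, in the units of the state.
- robot.get_obs(): the state, without advancing time (a new reading comes with each control period).
- robot.camera(name): name is "scene" or "side" or "wrist"; returns a dict with "img" (384x512x3 uint8, red, green, blue), "depth" (384x512 float32, mm along the optical axis (not along the pixel's ray), 0 where there is no reading), "K" (3x3 intrinsics, pixels), "rvec" (rotation vector, rad) and "tvec" (3), from world to camera coordinates, as OpenCV has them. Camera axes: x right, y down, z forward; pixel columns grow to the right and rows downward; lengths in mm; the calibration is good to about 2 mm. The wrist camera is an equidistant fisheye: a pixel r from the principal point sees the ray r / f radians off the axis. A picture is of the moment at which its call begins.
- robot.job_done(): hands the job in; it is judged then, once.
The state is a dict: "clock": time; "joint_pos": joint angles; "qvel": joint speeds; "joint_efforts": joint torques, N m; "tool_pos": TCP position; "tcp_rot": TCP orientation; "wrist_force": force on the tool from outside, world axes, zero at the start; "ft_torque": the same for the moment, N m; "opening": opening from 0.0 (shut) to 1.0 (fully open); "gripper_force": force on a finger pad.
Only numpy, scipy, OpenCV 4.12 (cv2) and the standard library are available. Lean on these libraries where they do the work, as an engineer would, in place of code of your own. Each camera call takes 0.05 s, during which the arm holds its last target. There are 200 camera calls.

## Working session

There is one attempt and no reset: what is moved stays moved. The work goes in short steps, Python scripts to look and compute and a tool call to move; the robot and the scene stay as the last step left them, time stands still between calls to the robot, and variables do not carry over. Pictures are saved under pics/ and viewed, at most 13 in all, crops included, and the job is handed in when it is done.

Besides the shell and the picture viewer there is one more tool, called after "Emit:" as name([rows], argument=value, ...), one row to a line, values as JSON. step_arm: Moves the arm, as the interface text tells. Scaled input: -1 to 1 covers 60 mm each way for a shift and 0.08 rad each way for a turn. Its arguments: {"type":"object","properties":{"series":{"type":"array"},"force":{"type":"number"}},"required":["series"]}

```bash
mkdir -p pics; cat > h.py <<'E'
import numpy as np, cv2
from plant import robot
def save(name,tag):
    c=robot.camera(name); np.savez(f'pics/{tag}.npz',**c); cv2.imwrite(f'pics/{tag}.png',c['img'][:,:,::-1]); return c
def load(tag): return dict(np.load(f'pics/{tag}.npz'))
def pts(c,uv,fish=False):
    uv=np.atleast_2d(np.array(uv,float)); K=c['K']
    x=(uv[:,0]-K[0,2])/K[0,0]; y=(uv[:,1]-K[1,2])/K[1,1]
    if fish:
        r=np.hypot(x,y)+1e-12; d=np.c_[x/r*np.sin(r),y/r*np.sin(r),np.cos(r)]
    else: d=np.c_[x,y,np.ones(len(x))]
    R=cv2.Rodrigues(c['rvec'])[0]; o=-R.T@c['tvec'].ravel()
    return o,d@R   # origin, world dirs (pinhole: camera z=1)
def plane(c,uv,z,fish=False):
    o,d=pts(c,uv,fish); return o+d*((z-o[2])/d[:,2])[:,None]
def dep(c,uv,fish=False):
    o,d=pts(c,uv,fish); uv=np.atleast_2d(uv).astype(int)
    z=c['depth'][uv[:,1],uv[:,0]]
    R=cv2.Rodrigues(c['rvec'])[0]; dz=d@R[2]
    return o+d*(z/dz)[:,None]
E
python3 - <<'E'
from h import *
a=save('scene','s0');b=save('side','d0');w=save('wrist','w0')
cv2.imwrite('pics/all0.png',cv2.resize(np.hstack([b['img'],w['img']]),(800,300))[:,:,::-1])
o=robot.get_obs();print(o['clock'],o['tool_pos'],o['tcp_rot'],o['opening'],robot.hold_point_z)
for c in (a,b,w): print(c['K'].ravel(),c['rvec'],c['tvec'],pts(c,[[0,0]])[0])
E
```

```text
0.15 [ 202.94333661 -537.58033869  238.03502937] [-6.37847376e-04  9.83772616e-01  1.79418599e-01  3.41151057e-06] 0.9990150661096152 18.700000000000003
[360.55609082   0.         253.04294322   0.         360.55609082
 193.47897153   0.           0.           1.        ] [ 0.72324123  2.69676076 -0.99894028] [ 521.98770474 -105.07003163 1354.71805829] [929.18549984 574.11078196 962.1761844 ]
[497.25970446   0.         258.16173726   0.         497.25970446
 193.87279041   0.           0.           1.        ] [ 2.24293411 -0.23672827  0.13948823] [-580.88569724  201.16018643 1456.37279972] [  327.73299934 -1102.70393248  1084.22804984]
[297.31863964   0.         253.7898131    0.         297.31863964
 190.66162936   0.           0.           1.        ] [-2.3556435   1.62595582  0.26774957] [-575.10883958  -44.61433176  391.11088964] [ 281.30610792 -508.7429931   384.39014629]
```

View pics/s0.png

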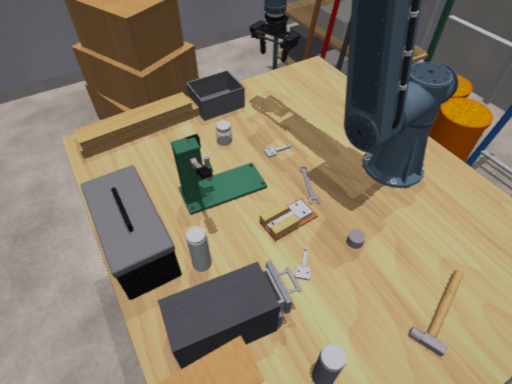

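View pics/all0.png

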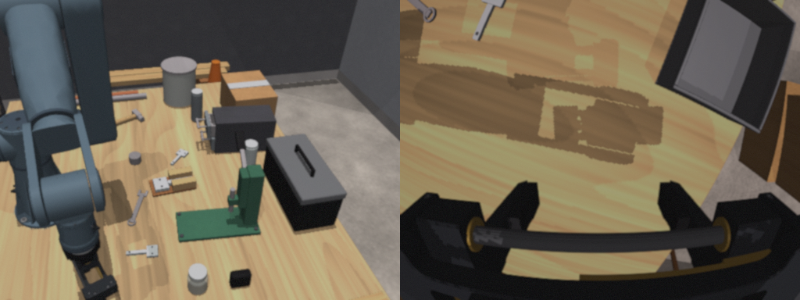

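The scene view shows three plate-like things: one in the cradle at scene (293,213), a small one at (278,150) and another small one at (303,264). The cradled one is the largest, so I take that. The press is near (195,175), the slim cabinet near (222,310) with its handle at about (285,280), and the cans are at (199,248) and (328,365). The jar is at (224,132). The tape is the black block in the side view at about (240,278) of the half-size picture.

```bash
python3 - <<'E'
from h import *
a=load('s0');b=load('d0')
x=cv2.resize(a['img'][125:315,155:335],None,fx=3,fy=3,interpolation=cv2.INTER_CUBIC)[:,:,::-1]
cv2.imwrite('pics/c1.png',x)
y=cv2.resize(b['img'][120:320,180:350],None,fx=3,fy=3,interpolation=cv2.INTER_CUBIC)[:,:,::-1]
cv2.imwrite('pics/c2.png',y)
E
```

```text
(no output)
```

View pics/c1.png

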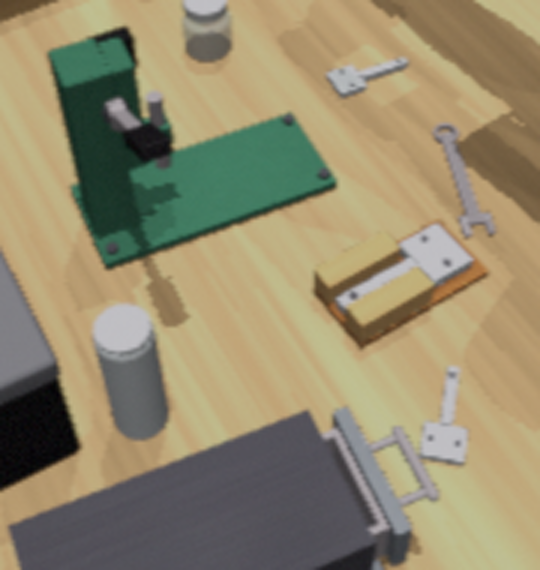

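View pics/c2.png

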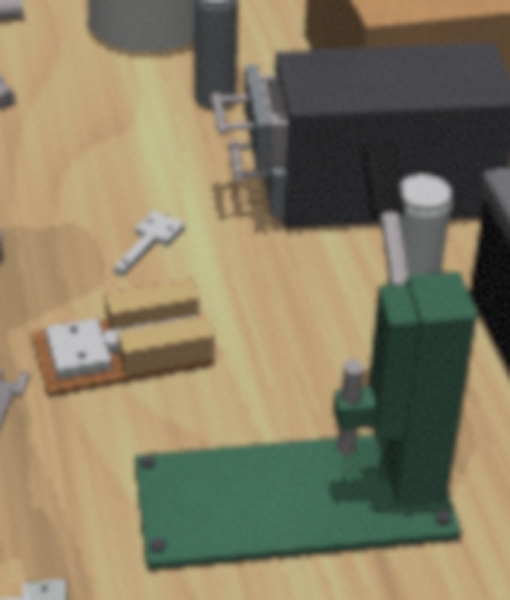

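The crop confirms the choice. In the cradle sits a bright paddle, with its head at scene (300,207) and the rivet near (272,223). The two small look-alikes lie loose on the table. The press bed corners, ram and black grip are clear in both views. Next I measure.

```bash
cat >> h.py <<'E'
def cloud(c,fish=False):
    H,W=c['depth'].shape; u,v=np.meshgrid(np.arange(W),np.arange(H)); uv=np.c_[u.ravel(),v.ravel()]
    P=dep(c,uv,fish).reshape(H,W,3); P[c['depth']<=0]=np.nan; return P
def rect(P):
    (cx,cy),(w,h),ang=cv2.minAreaRect(P[:,:2].astype(np.float32)); return np.round([cx,cy,w,h,ang],1)
E
python3 - <<'E'
from h import *
for t in ('s0','d0'):
    c=load(t);P=cloud(c);hsv=cv2.cvtColor(c['img'],cv2.COLOR_RGB2HSV).astype(int);h,s,v=hsv[...,0],hsv[...,1],hsv[...,2]
    x,y,z=P[...,0],P[...,1],P[...,2]
    print(t)
    g=(h>55)&(h<95)&(s>90)
    m=g&(z>8)&(z<22); print('bed',m.sum(),np.nanmedian(z[m]),rect(P[m]))
    m2=g&(z>230)&(z<260); print('frame top',m2.sum(),np.median(z[m2]) if m2.any() else 0, rect(P[m2]) if m2.any() else 0)
    # plate
    near=(abs(x-x[213,293])<150)&(abs(y-y[213,293])<150) if t=='s0' else (x>300)&(x<650)
    C=P[209,298] if t=='s0' else P[236,206]
    print('plate head pt',C)
    b=(s<60)&(v>120)&(np.hypot(x-C[0],y-C[1])<140)&(z>15)&(z<40)
    n,l,st,ce=cv2.connectedComponentsWithStats(b.astype(np.uint8))
    for i in range(1,n):
        if st[i,4]>20: q=P[l==i]; print(' comp',st[i,:5],np.median(q[:,2]),rect(q))
    w=(h>8)&(h<28)&(s>80)&(z>38)&(z<52)&(np.hypot(x-C[0],y-C[1])<160)
    n,l,st,ce=cv2.connectedComponentsWithStats(w.astype(np.uint8))
    for i in range(1,n):
        if st[i,4]>60: q=P[l==i]; print(' cheek',st[i,4],np.median(q[:,2]),rect(q))
    # cabinet top
    k=(z>150)&(z<170)&(s<90)&(x>600)
    n,l,st,ce=cv2.connectedComponentsWithStats(k.astype(np.uint8))
    for i in range(1,n):
        if st[i,4]>60: q=P[l==i]; print(' z160',st[i],np.median(q[:,2]),rect(q))
    tall=(z>40)&(x>250)&(x<1100)&(abs(y)<600)
    n,l,st,ce=cv2.connectedComponentsWithStats(tall.astype(np.uint8))
    for i in range(1,n):
        if st[i,4]>40: q=P[l==i]; print(' tall',st[i],q.min(0).round(),q.max(0).round())
E
```

```text
s0
bed 1848 14.369283932703809 [-200.3 -419.3 1960.7  206.2   14.3]
frame top 404 247.2507923900701 [ 709.5 -180.8  142.6   74.7   81.7]
plate head pt [437.45151331  10.43495781  26.71671634]
 comp [267 200  46  28 380] 25.40479643884248 [479.   14.6 155.1  65.4   5.1]
 cheek 244 43.8736035362478 [517.7 -12.   94.4  32.5   5. ]
 cheek 246 44.14751470350632 [515.   48.   93.9  31.5   4. ]
 z160 [  81  165   94  112 4449] 168.46128663431705 [ 937.7 -138.6  164.5  346.8    0. ]
 z160 [186 226  20  19 276] 158.99052035026875 [792.5  22.4  49.8  50.6  22.2]
 z160 [ 158  261  123   93 6018] 159.21388381303024 [824.5 226.2 130.2 258.6  83.6]
 z160 [321 344  25  28 526] 159.2441800978512 [668.  454.3  52.2  50.   50.4]
 tall [ 344    0   63  152 7076] [250. -73. 251.] [300. 109. 657.]
 tall [252  27   7  12  45] [ 250. -600.  304.] [ 261. -571.  345.]
 tall [202  88  43  26 339] [ 302. -600.   40.] [ 498. -593.  103.]
 tall [216 121  16  18 233] [ 450. -470.   40.] [ 511. -410.   84.]
 tall [ 171  134   43   66 1655] [ 580. -476.   40.] [742. -44. 286.]
 tall [  81  165   99  130 7418] [ 855
[... 1094 characters left out ...]
1  176  103   85 1821] 167.95106726188635 [ 938.7 -142.3  350.6  167.1   89.9]
 z160 [314 178  17  14 174] 159.74745398318447 [796.1  20.4  57.8  47.8  81.4]
 tall [ 100    0   51  183 4253] [ 250. -103.  258.] [307.  22. 769.]
 tall [ 214   87   46   62 1638] [553. 415.  40.] [699. 600. 209.]
 tall [  251    90   193   199 18174] [ 621. -318.   40.] [1023.  589.  288.]
 tall [113 178  23  94 950] [ 250. -578.  519.] [ 271. -450.  612.]
 tall [215 213  32  13 227] [468.  23.  40.] [563.  63.  53.]
 tall [220 225  32  13 245] [472. -38.  40.] [568.   6.  51.]
 tall [240 337  27  32 687] [ 450. -478.   40.] [ 513. -418.   86.]
 tall [294 343  29  18 391] [ 579. -483.   40.] [ 644. -450.   66.]
```

```bash
python3 - <<'E'
from h import *
from scipy.spatial import ConvexHull
def fr(P,o,yaw):
    c,s=np.cos(yaw),np.sin(yaw); d=P-np.array([*o,0]); return np.stack([c*d[...,0]+s*d[...,1],-s*d[...,0]+c*d[...,1],d[...,2]],-1)
r=np.radians
for t in ('s0','d0'):
    c=load(t);P=cloud(c);hsv=cv2.cvtColor(c['img'],cv2.COLOR_RGB2HSV).astype(int);h,s,v=hsv[...,0],hsv[...,1],hsv[...,2]
    print(t)
    g=(h>55)&(h<95)&(s>90)&(P[...,2]>8)&(P[...,2]<22)&(P[...,0]>400)
    n,l,st,ce=cv2.connectedComponentsWithStats(g.astype(np.uint8)); i=1+np.argmax(st[1:,4]); print(' bed',rect(P[l==i]),np.median(P[l==i][:,2]))
    Q=fr(P,(644.6,-226.5),r(-5.2))
    m=(abs(Q[...,0])<16)&(abs(Q[...,1])<30)&(Q[...,2]>60)&(Q[...,2]<180)
    q=Q[m]; 
    for z0 in (60,75,90,105,120,135,150,160,168): 
        k=q[(q[:,2]>=z0)&(q[:,2]<z0+ (15 if z0<160 else 10))]
        if len(k)>3: print(' ram z',z0,len(k),k.min(0).round(),k.max(0).round(),np.median(k,0).round(1))
    m=(v<60)&(Q[...,2]>225)&(Q[...,2]<300)&(Q[...,0]>20)&(Q[...,0]<90)&(Q[...,1]>60)&(Q[...,1]<230)
    if m.sum()>5:q=Q[m]; print(' grip',len(q),q.min(0).round(),q.max(0).round(),np.median(q,0).round(1), rect(q[:,:2]))
    C=fr(P,(824.5,226.2),r(-6.8))
    m=(C[...,2]>155)&(C[...,2]<165)&(abs(C[...,0])<170)&(abs(C[...,1])<90)&(s<90); q=C[m]; print(' top',np.percentile(q,[0.5,2,50,98,99.5],axis=0).round(1).tolist())
    for lo,hi in ((138,152),(108,136),(90,108)):
        m=(C[...,2]>lo)&(C[...,2]<hi)&(C[...,0]<-120)&(C[...,0]>-260)&(abs(C[...,1])<80)
        q=C[m]; 
        for x0 in range(-260,-120,10):
            k=q[(q[:,0]>=x0)&(q[:,0]<x0+10)]
            if len(k)>2: print('  z',lo,hi,'x',x0,len(k),k.min(0).round(),k.max(0).round(),np.median(k,0).round(1))
E
```

```text
s0
 bed [ 603.1 -213.6  130.7  282.7   85.3] 14.34113746039094
 ram z 60 7 [-7.  7. 69.] [ 9. 15. 74.] [ 3.2 11.3 72.3]
 ram z 75 12 [-4.  6. 75.] [ 8. 17. 86.] [ 1.8 13.  81. ]
 ram z 120 19 [-13.  -6. 121.] [ 12.  21. 135.] [ -6.7  15.2 132.5]
 ram z 135 20 [-10.   7. 136.] [  9.  21. 150.] [ -0.3  12.1 142.1]
 ram z 150 16 [ -6.   5. 151.] [  9.  15. 165.] [  2.5  12.3 158.9]
 ram z 160 13 [ -8.   5. 161.] [  9.  17. 170.] [  3.8  12.5 166.8]
 ram z 168 23 [ -7.  -3. 168.] [  9.  17. 174.] [  1.    7.8 172. ]
 grip 140 [ 35. 122. 247.] [ 65. 187. 286.] [ 52.1 168.1 275.3] [ 49.9 154.4  29.1  65.9   0.6]
 top [[-127.6, -63.4, 155.5], [-123.1, -60.9, 156.4], [7.7, 5.2, 159.2], [124.6, 63.1, 162.1], [128.2, 64.5, 162.8]]
  z 138 152 x -170 60 [-164.  -58.  142.] [-160.   60.  150.] [-161.9    9.   146.4]
  z 138 152 x -160 193 [-160.  -61.  141.] [-150.   61.  151.] [-155.2    4.9  147. ]
  z 138 152 x -150 85 [-150.  -59.  138.] [-142.   59.  150.] [-1.489e+02  1.000e-01  1.413e+02]
  z 138 152 x -140 3 [-139.  -46.  138.] [-136.   48.  140.] [-136.8  -44.6  138.3]
  z 138 152 x -13
[... 2934 characters left out ...]
5.] [-155.   -62.4  125.4]
  z 108 136 x -150 19 [-149.  -64.  108.] [-140.   46.  134.] [-143.5  -53.5  128. ]
  z 108 136 x -140 30 [-140.  -55.  109.] [-130.   50.  136.] [-133.9  -46.5  124.2]
  z 108 136 x -130 45 [-130.  -67.  109.] [-120.   55.  136.] [-125.   -44.2  121. ]
  z 90 108 x -170 15 [-161.  -57.   90.] [-160.   33.  108.] [-160.6  -23.5   98.9]
  z 90 108 x -160 16 [-160.  -67.   91.] [-150.  -52.  106.] [-155.6  -59.8   98.1]
  z 90 108 x -150 9 [-148.  -68.   90.] [-142.  -47.  107.] [-142.9  -51.9   97.9]
  z 90 108 x -140 17 [-140.  -54.   91.] [-131.   46.  107.] [-135.4  -49.8  103.2]
  z 90 108 x -130 32 [-130.  -67.   90.] [-120.   47.  108.] [-124.9  -45.1   97.3]
```

Emit:
step_arm([
  [1,0.7,-0.71,0,0],
  [1,0.7,-0.71,0,0],
  [1,0.7,-0.71,0,0],
  [1,0.7,-0.71,0,0],
  [1,0.7,-0.71,0,0],
  [1,0.7,-0.71,0,0],
  [1,0.7,-0.71,0,0],
  [1,0.7,-0.71,0,0],
], force=30)

```text
clock: 1.15
tool_pos: [397.5, -98.7, 238.9]
tcp_rot: [0.0, 0.984, 0.179, 0.0]
wrist_force: [0.3, -0.4, 0.3]
opening: 1.001
gripper_force: 0.0
```

Emit:
step_arm([
  [1,0.7,-0.71,0,0],
  [1,0.7,-0.71,0,0],
  [1,0,0,0,-1],
  [1,0,0,0,-1],
  [1,0,0,0,-1],
  [1,0,0,0,-1],
  [1,0,0,0,-1],
  [1,0,0,0,-1],
])

```text
clock: 2.15
tool_pos: [445.3, 8.9, 238.5]
tcp_rot: [-0.0, 0.912, 0.409, -0.0]
wrist_force: [0.5, 0.2, 0.2]
opening: 1.001
gripper_force: 0.0
```

Emit:
step_arm([
  [1,0,0,0,-1],
  [1,0,0,0,-1],
  [1,0,0,0,-1],
  [1,0,0,0,-1],
  [1,0,0,0,-1],
  [1,0,0,0,-1],
  [1,0,0,0,-1],
  [1,0,0,0,-1],
])

```text
clock: 3.15
tool_pos: [445.4, 8.9, 238.5]
tcp_rot: [-0.0, 0.737, 0.676, -0.0]
wrist_force: [0.3, 0.3, -0.8]
opening: 0.996
gripper_force: 0.0
```

Emit:
step_arm([
  [1,0,0,0,-1],
  [1,0,0,0,-1],
  [1,0,0,0,-1],
  [1,0,0,0,-1],
  [1,0,0,0,-1],
  [1,0,0,0,-1],
  [1,0,0,0,-1],
  [1,0,0,0,-1],
])

```text
clock: 4.15
tool_pos: [445.4, 8.9, 238.5]
tcp_rot: [-0.0, 0.487, 0.873, -0.0]
wrist_force: [0.2, -0.1, -0.3]
opening: 0.999
gripper_force: 0.0
```

Emit:
step_arm([
  [1,0,0,0,-1],
  [1,0,0,0,-1],
  [1,0,0,0,-1],
  [1,0,0,0,-1],
  [1,0,0,0,-1],
  [1,0,0,0,-1],
  [1,0,0,0,-1],
  [1,0,0,0,-1],
])

```text
clock: 5.15
tool_pos: [445.3, 8.9, 238.5]
tcp_rot: [-0.0, 0.188, 0.982, 0.0]
wrist_force: [0.4, -0.2, -0.5]
opening: 1.002
gripper_force: 0.0
```

Emit:
step_arm([
  [1,0,0,0,-1],
  [1,0,0,0,-1],
  [1,0,0,0,-1],
  [1,0,0,0,-1],
  [1,0,0,0,-1],
  [1,0,0,0,-0.8],
  [1,0,0,0,0],
])

```text
clock: 6.02
tool_pos: [445.4, 8.9, 238.5]
tcp_rot: [-0.0, -0.041, 0.999, 0.0]
wrist_force: [0.1, 0.1, -0.9]
opening: 1.001
gripper_force: 0.0
```

```bash
python3 - <<'E'
from h import *
w=save('wrist','w1')
P=cloud(w,True);x,y,z=P[...,0],P[...,1],P[...,2]
hsv=cv2.cvtColor(w['img'],cv2.COLOR_RGB2HSV).astype(int);h,s,v=hsv[...,0],hsv[...,1],hsv[...,2]
b=(s<60)&(v>110)&(z>18)&(z<34)&(np.hypot(x-470,y-10)<140)
n,l,st,ce=cv2.connectedComponentsWithStats(b.astype(np.uint8))
for i in range(1,n):
    if st[i,4]>60: q=P[l==i]; print('plate',st[i],np.median(q[:,2]),rect(q))
k=(h>8)&(h<28)&(s>80)&(z>38)&(z<52)&(np.hypot(x-517,y-15)<90)
n,l,st,ce=cv2.connectedComponentsWithStats(k.astype(np.uint8))
for i in range(1,n):
    if st[i,4]>60: q=P[l==i]; print('cheek',st[i],np.median(q[:,2]),rect(q))
E
```

```text
plate [ 231  128   51   44 1934] 26.428058030049698 [430.8   9.1  53.1  60.5   3.3]
plate [249 174  12  16 187] 26.477685870689186 [470.9  11.4  20.4  13.9   5.2]
plate [247 201  14  43 497] 26.46543426604012 [527.9  15.   62.1  17.6   4.3]
cheek [ 218  184   26   70 1671] 45.40105515465518 [519.  -13.8  94.5  30.5   4.8]
cheek [ 265  184   28   71 1727] 45.36615317470006 [515.4  45.1  95.8  31.5   4.3]
```

View pics/w1.png

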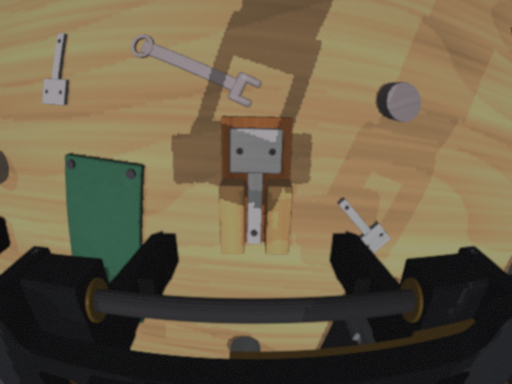

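The wrist view shows the cradled plate with its head at (256,150) and rivet at (254,233). The head centre is at (430.8, 9.1) with its top at z = 26.4, which matches the other views. Going down on the head.

Emit:
step_arm([
  [1,0.05,0.02,1,0.1],
  [1,0,0,1,0],
  [1,0,0,1,0],
  [1,0,0,0.4,0],
  [1,0,0,0.2,0],
  [1,0,0,0.05,0],
  [1,0,0,0,0],
])

```text
clock: 6.95
tool_pos: [443.4, 9.6, 20.7]
tcp_rot: [0.001, -0.038, 0.999, -0.0]
wrist_force: [-0.0, -0.4, -0.4]
opening: 0.997
gripper_force: 0.0
```

Emit:
step_arm([
  [1,0,0,0.1,0],
  [1,0,0,0.02,0],
  [0.5,0,0,0,0],
  [0.5,0,0,0,0],
  [0.5,0,0,0,0],
  [0.5,0,0,0,0],
], force=30)

```text
clock: 7.7
tool_pos: [442.5, 9.8, 12.6]
tcp_rot: [0.0, -0.038, 0.999, 0.0]
wrist_force: [-0.1, 0.6, 1.8]
opening: 0.723
gripper_force: 30.0
```

Emit:
step_arm([
  [0.5,0,0,-0.2,0],
  [0.5,0,0,-0.8,0],
  [0.5,0,0,-0.6,0],
  [0.5,0.08,-0.89,0,0],
  [0.5,0.08,-0.89,0,0],
  [0.5,0.08,-0.89,0,0],
  [0.5,0.08,-0.89,0,1],
  [0.5,0,0,0,1],
])

```text
clock: 8.7
tool_pos: [439.4, -208.6, 109.5]
tcp_rot: [0.001, 0.046, 0.999, -0.001]
wrist_force: [-0.2, -0.0, -1.6]
opening: 0.722
gripper_force: 30.0
```

```bash
python3 - <<'E'
from h import *
o=robot.get_obs();print(o['tool_pos'],o['tcp_rot'],o['opening'],o['wrist_force'])
w=save('wrist','w2')
P=cloud(w,True);x,y,z=P[...,0],P[...,1],P[...,2]
hsv=cv2.cvtColor(w['img'],cv2.COLOR_RGB2HSV).astype(int);h,s,v=hsv[...,0],hsv[...,1],hsv[...,2]
g=(h>55)&(h<95)&(s>90)&(z>11)&(z<19)
q=P[g];print('bed',g.sum(),rect(q),q.min(0),q.max(0),np.median(q[:,2]))
b=(s<60)&(v>110)&(z>85)&(z<125)&(np.hypot(x-470,y+200)<170)
n,l,st,ce=cv2.connectedComponentsWithStats(b.astype(np.uint8))
for i in range(1,n):
    if st[i,4]>60: q=P[l==i]; print('plate',st[i],np.median(q[:,2]),rect(q))
E
```

```text
[ 439.43962585 -208.59798077  109.54976003] [ 6.86974954e-04  4.59327459e-02  9.98943827e-01 -9.69965101e-04] 0.7216365542100445 [-0.16457676 -0.01245162 -1.64683176]
bed 3267 [ 548.2 -213.4  125.3  179.7   85.5] [ 463.23147036 -282.54298376   11.28503414] [ 641.95009747 -144.48362884   17.43756447] 15.50389702542492
plate [ 189  191  131   49 5344] 123.34967409838842 [ 414.2 -206.4   63.5   25.7   85.7]
plate [240 325  26  27 517] 123.30495130149626 [ 499.4 -215.    16.3   27.    83.5]
```

View pics/w2.png

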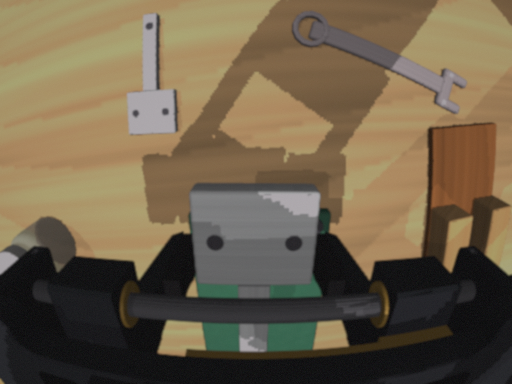

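The wrist view shows the plate held level, with its head at (255,235) and the shank at (253,335). The green bed lies below, and its front corners show at (192,222) and (325,222). Next I measure the bed from those corners.

```bash
python3 - <<'E'
from h import *
w=load('w2');P=cloud(w,True)
hsv=cv2.cvtColor(w['img'],cv2.COLOR_RGB2HSV).astype(int);h,s=hsv[...,0],hsv[...,1]
g=(h>55)&(h<95)&(s>90)&(P[...,2]>5)&(P[...,2]<19)
c,sn=np.cos(np.radians(-4.7)),np.sin(np.radians(-4.7))
d=P[g]-[646,-222,0]; X=c*d[:,0]+sn*d[:,1];Y=-sn*d[:,0]+c*d[:,1]
print(np.sort(X)[:12].round(1))
f=X<-165; print(f.sum(),np.sort(Y[f])[:8].round(1),np.sort(Y[f])[-8:].round(1))
for a in range(-190,10,20):
    k=(X>=a)&(X<a+20)
    if k.sum(): print(a,k.sum(),Y[k].min().round(1),Y[k].max().round(1))
# rivet/plate: held plate in press frame at top z
m=(hsv[...,1]<60)&(hsv[...,2]>90)&(abs(P[...,2]-123)<5)
d=P[m]-[646,-222,0]; X=c*d[:,0]+sn*d[:,1];Y=-sn*d[:,0]+c*d[:,1]
hd=X<-200; print('head X',np.percentile(X[hd],[0.5,1,99]).round(1),'Y',np.percentile(Y[hd],[.5,1,99,99.5]).round(1)); print('shank Y',np.percentile(Y[X>-160],[1,99]).round(1),X.max())
E
```

```text
[-188.2 -188.1 -187.9 -187.9 -187.8 -187.7 -187.7 -187.7 -187.6 -187.5
 -187.4 -187.4]
130 [54.5 54.8 54.9 55.  55.  55.2 55.9 55.9] [62.6 62.7 62.8 62.8 62.8 62.8 62.8 62.9]
-190 121 54.5 62.9
-170 9 57.2 62.8
-130 23 -61.1 56.6
-110 1067 -61.9 63.3
-70 255 -61.7 62.8
-50 926 -61.8 62.8
-30 833 -61.6 62.7
-10 40 -60.4 61.5
head X [-244.9 -244.7 -200.6] Y [-34.5 -34.2  26.9  27.3]
shank Y [-13.4   3.8] -133.28981639921577
```

Emit:
step_arm([
  [0.5,0,0.07,0.67,-0.13],
  [0.5,0,0,0.67,0],
  [0.5,-0.6,0,0,0],
  [0.5,-0.6,0,0,0],
  [0.5,-0.35,0,0,0],
  [0.5,0,0,0,0],
])

```text
clock: 9.5
tool_pos: [533.6, -206.9, 28.5]
tcp_rot: [0.0, 0.036, 0.999, -0.0]
wrist_force: [-1.3, -0.5, -2.5]
opening: 0.723
gripper_force: 30.0
```

```bash
python3 - <<'E'
from h import *
o=robot.get_obs();print(o['tool_pos'],o['tcp_rot'],o['opening'],o['wrist_force'])
a=save('scene','s3');b=save('side','d3');w=save('wrist','w3')
A=cv2.resize(a['img'][130:220,170:270],(500,450),interpolation=cv2.INTER_CUBIC);B=cv2.resize(b['img'][210:310,215:345],(585,450),interpolation=cv2.INTER_CUBIC)
cv2.imwrite('pics/c3.png',cv2.resize(np.hstack([A,B]),(800,332))[:,:,::-1])
E
```

```text
[ 533.55363481 -206.91221126   28.49732748] [ 3.16287610e-04  3.58278681e-02  9.99357908e-01 -1.87112315e-04] 0.7232807417138541 [-1.26430846 -0.5170674  -2.47673486]
```

View pics/c3.png

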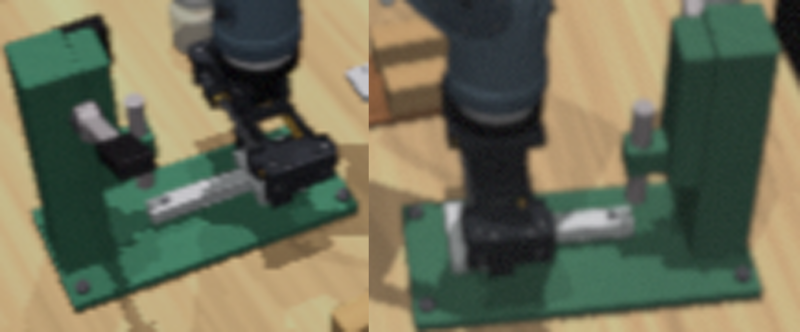

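Both views show the plate level over the bed, held by its head, with the shank tip just short of the ram. Next I measure the shank against the ram in each view.

```bash
cat > m.py <<'E'
from h import *
import sys
t0,zl,zh=sys.argv[1],float(sys.argv[2]),float(sys.argv[3])
c,sn=np.cos(np.radians(-4.7)),np.sin(np.radians(-4.7))
for t in ('s'+t0,'d'+t0):
    k=load(t);P=cloud(k);hsv=cv2.cvtColor(k['img'],cv2.COLOR_RGB2HSV).astype(int)
    d=P-[645.7,-221.5,0];X=c*d[...,0]+sn*d[...,1];Y=-sn*d[...,0]+c*d[...,1];z=P[...,2]
    m=(hsv[...,1]<70)&(hsv[...,2]>100)&(z>zl)&(z<zh)&(abs(Y)<35)&(X>-160)&(X<25)
    n,l,st,ce=cv2.connectedComponentsWithStats(m.astype(np.uint8)); i=1+np.argmax(st[1:,4]); m=l==i
    q=np.c_[X[m],Y[m]]; print(t,'shank',m.sum(),'z',np.median(z[m]).round(1),'rect',rect(q),'X',np.percentile(q[:,0],[1,99]).round(1))
    r=(hsv[...,1]<70)&(abs(X)<14)&(abs(Y)<20)&(((z>68)&(z<100))|((z>140)&(z<166)))
    print('  ram X',np.percentile(X[r],[5,50,95]).round(1),'Y',np.percentile(Y[r],[5,50,95]).round(1),r.sum())
    T=(hsv[...,1]<70)&(abs(X)<16)&(abs(Y)<20)&(z>168)&(z<180); print('  ramtop',T.sum(),rect(np.c_[X[T],Y[T]]))
    g=(hsv[...,0]>55)&(hsv[...,0]<95)&(hsv[...,1]>90)&(z>11)&(z<19)&(X>-220)&(X<130)&(abs(Y)<90); print('  bed Y',np.percentile(Y[g],[.5,99.5]).round(1),'X',np.percentile(X[g],[.5,99.5]).round(1))
E
python3 m.py 3 35 52
```

```text
s3 shank 125 z 40.9 rect [-48.7   6.7  22.1  98.3  89.4] X [-95.3   0.1]
  ram X [-5.1  2.1  7.7] Y [ 0.8  8.4 10.9] 44
  ramtop 24 [ 1.1  2.1 15.  17.8 10.5]
  bed Y [-58.5  68.2] X [-180.    97.3]
d3 shank 147 z 41.7 rect [-29.5   3.1  64.5  23.3   1. ] X [-61.3   1.7]
  ram X [-5.7  0.2  8.6] Y [-10.3  -6.   -1.2] 91
  ramtop 34 [ 2.8 -2.  20.1 15.9 79. ]
  bed Y [-66.8  54.5] X [-183.1   90.2]
```

```bash
python3 - <<'E'
from h import *
c,sn=np.cos(np.radians(-4.7)),np.sin(np.radians(-4.7))
for t,(u,v) in (('s3',(214,184)),('d3',(288,274))):
    k=load(t); g=k['img'].astype(int).sum(2)
    w=g[v-3:v+4,u-4:u+5]; print(w)
    # dark blob centroid relative to bright shank
    wt=np.clip(480-w,0,None) if False else np.clip(np.percentile(w,60)-w,0,None)
    for uv in [(u,v)]:
        p=plane(k,[uv],41.7)[0]-[645.7,-221.5,0]; print(t,'rivet guess',(c*p[0]+sn*p[1]).round(1),(-sn*p[0]+c*p[1]).round(1))
E
```

```text
[[273 290 291 303 311 338 368 430 501]
 [296 300 311 326 396 479 542 578 586]
 [317 349 376 393 398 427 529 587 593]
 [391 426 428 372 302 364 506 582 582]
 [348 402 440 440 431 499 557 547 477]
 [311 396 497 551 533 474 400 353 330]
 [317 456 489 408 350 324 299 287 284]]
s3 rivet guess -13.1 4.7
[[276 280 280 293 295 310 317 322 322]
 [346 345 338 339 358 391 413 429 418]
 [502 492 455 381 379 436 464 444 426]
 [594 579 505 378 332 382 425 414 387]
 [607 596 524 400 351 387 416 404 387]
 [608 598 563 501 479 479 462 407 384]
 [579 570 539 512 485 466 428 366 352]]
d3 rivet guess -14.3 7.4
```

Emit:
step_arm([
  [0.5,0,-0.08,0,0.13],
  [0.5,-0.24,0,0,0],
  [0.5,0,0,0,0],
  [0.5,0,0,0.13,0],
  [0.5,0,0,0,0],
])

```text
clock: 10.28
tool_pos: [545.5, -212.7, 19.1]
tcp_rot: [-0.001, 0.042, 0.999, 0.001]
wrist_force: [0.2, 0.3, -2.3]
opening: 0.725
gripper_force: 30.0
```

```bash
python3 - <<'E'
from h import *
o=robot.get_obs();print(o['tool_pos'],o['tcp_rot'],o['wrist_force'])
a=save('scene','s4');b=save('side','d4')
c,sn=np.cos(np.radians(-4.7)),np.sin(np.radians(-4.7))
d=o['tool_pos']-np.array([645.7,-221.5,0]);print((c*d[0]+sn*d[1]).round(1),(-sn*d[0]+c*d[1]).round(1))
E
python3 m.py 4 24 45
```

```text
[ 545.50694223 -212.7399728    19.09276301] [-1.03959856e-03  4.23327967e-02  9.99102841e-01  6.06250294e-04] [ 0.16148932  0.3404916  -2.31025488]
-100.6 0.5
s4 shank 124 z 31.0 rect [-35.5   0.5  98.1  24.1   1. ] X [-83.   12.5]
  ram X [-4.8  2.3  7.7] Y [ 2.1  7.9 10.5] 44
  ramtop 21 [-0.8  0.7 16.6 16.1 76.3]
  bed Y [-59.2  67.3] X [-182.4   97.5]
d4 shank 151 z 32.3 rect [-15.7  -1.5  24.2  63.5  87.9] X [-47.2  14.9]
  ram X [-5.7  0.4  8.7] Y [-10.5  -6.6  -0.7] 94
  ramtop 34 [ 2.2 -0.8 17.7 14.2 47. ]
  bed Y [-66.9  54.2] X [-182.9   88.9]
```

Emit:
step_arm([
  [0.5,-0.027,0.008,0,0],
  [0.5,0,0,0.03,0],
  [0.5,0,0,0.01,0],
  [0.5,0,0,0,0],
])

```text
clock: 10.88
tool_pos: [548.1, -213.0, 17.9]
tcp_rot: [-0.0, 0.042, 0.999, 0.0]
wrist_force: [-0.1, 1.2, -2.9]
opening: 0.723
gripper_force: 30.0
```

Emit:
step_arm([
  [0.5,0.01,0,0.015,0],
  [0.5,0,0,0,0],
])

```text
clock: 11.12
tool_pos: [548.0, -213.1, 17.7]
tcp_rot: [0.001, 0.042, 0.999, -0.0]
wrist_force: [0.4, 1.0, 3.6]
opening: 0.72
gripper_force: 30.0
```

Emit:
step_arm([
  [0.9,0,0,0,0],
  [1,0,0,0,0],
  [1,0,0,0,0],
  [1,0,0,-0.3,0],
  [1,0,0,-1,0],
  [1,0.5,0,-0.5,0],
  [1,0,0,0,0],
])

```text
clock: 12.0
tool_pos: [518.5, -211.4, 129.0]
tcp_rot: [0.003, 0.043, 0.999, -0.002]
wrist_force: [0.8, -0.0, 0.6]
opening: 1.001
gripper_force: 0.0
```

```bash
python3 - <<'E'
from h import *
o=robot.get_obs();print(o['clock'],o['tool_pos'],o['wrist_force'])
a=save('scene','s5');b=save('side','d5');w=save('wrist','w5')
A=cv2.resize(a['img'][140:210,170:260],(514,400),interpolation=cv2.INTER_CUBIC);B=cv2.resize(b['img'][230:310,220:340],(600,400),interpolation=cv2.INTER_CUBIC)
cv2.imwrite('pics/c5.png',cv2.resize(np.hstack([A,B]),(800,287))[:,:,::-1])
E
python3 m.py 5 22 45
```

```text
12.0 [ 518.47183056 -211.40077356  128.96886202] [ 0.7695182  -0.04567976  0.608574  ]
s5 shank 330 z 30.3 rect [-61.9   2.  153.8  65.9   2.1] X [-137.7   13.1]
  ram X [-4.8  2.   7.9] Y [ 2.9  8.1 11.9] 45
  ramtop 21 [-0.4  1.9 14.9 16.7 25.5]
  bed Y [-59.8  67.4] X [-181.8   97.4]
d5 shank 558 z 31.1 rect [-59.1  -2.9  65.  154.2  88.7] X [-135.7   15.2]
  ram X [-5.7  0.4  8.8] Y [-9.8 -6.9 -1.1] 93
  ramtop 31 [ 2.3 -0.8 14.7 17.  13.5]
  bed Y [-66.7  55.6] X [-183.2   90.4]
```

View pics/c5.png

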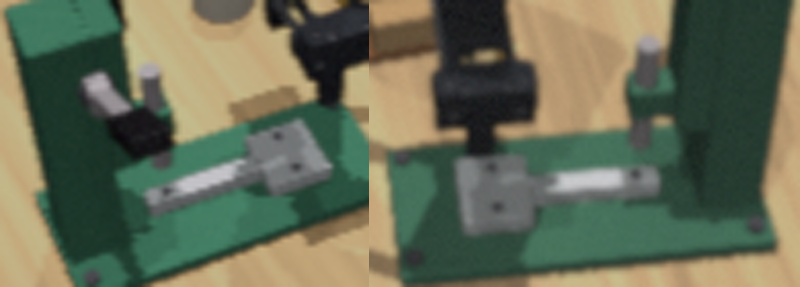

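Both views show the plate flat on the bed, released, with the rivet at scene (210,186) and side (295,279). The ram top is at scene (207,157) and side (298,242). One ray check of rivet against ram follows.

```bash
python3 - <<'E'
from h import *
c,sn=np.cos(np.radians(-4.7)),np.sin(np.radians(-4.7))
def pf(p): d=p-np.array([645.7,-221.5,0]); return np.round([c*d[0]+sn*d[1],-sn*d[0]+c*d[1]],1)
for t,(u,v),(ru,rv) in (('s5',(210,186),(206.6,157)),('d5',(295,279),(298.3,242.5))):
    k=load(t); g=k['img'].astype(float).sum(2)
    w=g[v-2:v+3,u-2:u+3]; wt=np.clip(np.percentile(w,55)-w,0,None); yy,xx=np.mgrid[-2:3,-2:3]
    uv=(u+(wt*xx).sum()/wt.sum(),v+(wt*yy).sum()/wt.sum())
    print(t,np.round(uv,1),'rivet',pf(plane(k,[uv],31)[0]),'ramtop',pf(plane(k,[(ru,rv)],173)[0]))
w=load('w5');P=cloud(w,True);hsv=cv2.cvtColor(w['img'],cv2.COLOR_RGB2HSV)
m=(hsv[...,1]<70)&(hsv[...,2]>90)&(abs(P[...,2]-31)<4)&(abs(P[...,0]-560)<130)&(abs(P[...,1]+215)<60)
d=P[m]-[645.7,-221.5,0]; q=np.c_[c*d[:,0]+sn*d[:,1],-sn*d[:,0]+c*d[:,1]]; h=q[q[:,0]<-90]; print('wrist head',rect(h),len(h),rect(q))
E
```

```text
s5 [209.8 185.5] rivet [ 0.  -4.4] ramtop [-0.8  3. ]
d5 [293.8 278.1] rivet [ 1.3 -0.3] ramtop [ 3.3 -3.7]
wrist head [-1.132e+02  1.000e-01  6.240e+01  4.620e+01  8.990e+01] 3270 [-7.520e+01 -1.000e-01  6.250e+01  1.219e+02  8.970e+01]
```

Emit:
step_arm([
  [0,0,0,-1,0],
  [0,0,0,-1,0],
  [0,0,0,-1,0],
  [0,-0.74,0.63,0,0],
  [0,-0.74,0.63,0,0],
  [0,-0.74,0.63,0,0],
  [0,-0.74,0.63,0,0],
  [0,0,0,0,0],
])

```text
clock: 13.15
tool_pos: [709.3, -71.3, 300.4]
tcp_rot: [-0.003, 0.04, 0.999, 0.001]
wrist_force: [-0.3, 0.0, -0.5]
opening: 0.118
gripper_force: 0.0
```

Emit:
step_arm([
  [0,0,0.03,0.5,0],
  [0,0,0,0.5,0],
  [0,0,0,0.5,0],
  [0,0,0,0.5,0],
  [0,0,0,0.1,0],
  [0,0,0,0,0],
])

```text
clock: 13.9
tool_pos: [707.9, -73.5, 179.6]
tcp_rot: [0.0, 0.043, 0.999, 0.0]
wrist_force: [-1.2, 1.3, 9.0]
opening: 0.005
gripper_force: 4.5
```

Emit:
step_arm([
  [0,0,0,0.15,0],
  [0,0,0,0.1,0],
  [0,0,0,0.05,0],
  [0,0,0,0,0],
])

```text
clock: 14.4
tool_pos: [708.5, -75.2, 163.3]
tcp_rot: [0.002, 0.043, 0.999, -0.001]
wrist_force: [-1.7, -3.1, 12.5]
opening: 0.008
gripper_force: 5.0
```

Emit:
step_arm([
  [0,0,0,0.1,0],
  [0,0,0,0.05,0],
  [0,0,0,0,0],
])

```text
clock: 14.78
tool_pos: [709.2, -75.3, 160.2]
tcp_rot: [0.003, 0.043, 0.999, -0.002]
wrist_force: [-14.2, 0.1, 35.4]
opening: 0.003
gripper_force: 15.9
```

```bash
python3 - <<'E'
from h import *
c,sn=np.cos(np.radians(-4.7)),np.sin(np.radians(-4.7))
for n in('scene','side'):
    k=save(n,n+'6');P=cloud(k);d=P-[645.7,-221.5,0];X=c*d[...,0]+sn*d[...,1];Y=-sn*d[...,0]+c*d[...,1];z=P[...,2];v=k['img'].max(2)
    m=(X>30)&(X<70)&(Y>60)&(Y<215)&(z>110)&(z<240)&(v<70)
    for y0 in range(60,215,15):
        s=m&(Y>=y0)&(Y<y0+15)
        if s.sum()>3: print(n,y0,s.sum(),np.percentile(z[s],[5,50,95]).round(0))
E
```

```text
scene 120 6 [156. 160. 164.]
scene 165 23 [136. 143. 147.]
scene 180 46 [136. 230. 239.]
side 60 59 [226. 232. 239.]
side 90 4 [175. 178. 181.]
side 105 21 [158. 169. 176.]
side 120 38 [158. 167. 238.]
side 150 9 [146. 151. 203.]
```

The lever is at its stop: the grip top is at z of about 146 at Y = 172 in the press frame, which matches 0.43 rad below level. Next I release it and go to the drawer.

Emit:
step_arm([
  [0,0,0,-0.8,0],
  [0,0,0,-1,0],
  [0,0,0,-1,0],
  [0.28,0.3,0.88,0,0],
  [0.28,0.3,0.88,0,0],
  [0.28,0.3,0.88,0,0],
  [0.28,0.3,0.88,0,0],
  [0.28,0.3,0.88,0,0],
])

```text
clock: 15.88
tool_pos: [639.4, 198.5, 318.9]
tcp_rot: [-0.001, 0.043, 0.999, -0.0]
wrist_force: [0.3, -0.3, 0.2]
opening: 0.282
gripper_force: 0.0
```

Emit:
step_arm([
  [0.28,0.3,0.88,0,0],
  [0.28,0,0,0,1],
  [0.28,0,0,0,1],
  [0.28,0,0,0,1],
  [0.28,0,0,0,1],
  [0.28,0,0,0,1],
  [0.28,0,0,0,1],
  [0.28,0,0,0,1],
])

```text
clock: 16.88
tool_pos: [626.6, 250.9, 318.7]
tcp_rot: [-0.001, 0.318, 0.948, -0.001]
wrist_force: [-0.7, -0.3, 0.2]
opening: 0.278
gripper_force: 0.0
```

Emit:
step_arm([
  [0.28,0,0,0,1],
  [0.28,0,0,0,1],
  [0.28,0,0,0,1],
  [0.28,0,0,0,1],
  [0.28,0,0,0,1],
  [0.28,0,0,0,1],
  [0.28,0,0,0,1],
  [0.28,0,0,0,1],
])

```text
clock: 17.88
tool_pos: [626.6, 251.0, 318.7]
tcp_rot: [-0.001, 0.6, 0.8, -0.001]
wrist_force: [-1.0, 0.4, 0.4]
opening: 0.28
gripper_force: 0.0
```

Emit:
step_arm([
  [0.28,0,0,0,1],
  [0.28,0,0,0,1],
  [0.28,0,0,0,1],
  [0.28,0,0,0,1],
  [0.28,0,0,0,1],
  [0.28,0,0,0,0],
])

```text
clock: 18.62
tool_pos: [626.6, 251.1, 318.9]
tcp_rot: [-0.0, 0.746, 0.666, -0.001]
wrist_force: [0.1, 0.2, -0.2]
opening: 0.282
gripper_force: 0.0
```

```bash
python3 - <<'E'
from h import *
o=robot.get_obs();print(o['clock'],o['tool_pos'],o['tcp_rot'],o['joint_pos'])
r=np.radians(-6.8);c,sn=np.cos(r),np.sin(r)
for n,f in(('scene',0),('side',0),('wrist',1)):
    k=save(n,n+'7');P=cloud(k,f);d=P-[629.2,248,0];X=c*d[...,0]+sn*d[...,1];Y=-sn*d[...,0]+c*d[...,1];z=P[...,2]
    m=(X>-12)&(X<14)&(abs(Y)<60)&(z>110)&(z<134)
    if m.sum(): print(n,'bar',m.sum(),'X',np.percentile(X[m],[2,50,98]).round(1),'Y',np.percentile(Y[m],[2,50,98]).round(1),'z',np.percentile(z[m],[2,50,98]).round(1),rect(np.c_[X,Y][:0]) if 0 else rect(np.c_[X[m],Y[m]]))
    m=(z>140)&(z<152)&(X>25)&(X<60)&(abs(Y)<80)
    if m.sum()>9: print('  front top',m.sum(),np.median(z[m]),rect(np.c_[X[m],Y[m]]))
    m=(abs(z-160)<4)&(X>55)&(X<400)&(abs(Y)<80)
    if m.sum()>9: print('  cab top',m.sum(),np.median(z[m]),rect(np.c_[X[m],Y[m]]))
    d=P-[645.7,-221.5,0];X=c*d[...,0]+sn*d[...,1];Y=-sn*d[...,0]+c*d[...,1]
    m=(X>30)&(X<70)&(Y>110)&(Y<215)&(z>220)&(z<300)&(k['img'].max(2)<70); print('  grip z',m.sum(),np.percentile(z[m],[5,95]) if m.any() else '')
E
```

```text
18.625 [626.61374351 251.08985928 318.89561113] [-3.72897275e-04  7.46232840e-01  6.65684386e-01 -8.40970541e-04] [ 2.05804186e-01  3.54829965e-01  1.23238113e+00 -1.93298995e-04
  1.55621125e+00  3.19781627e-01]
scene bar 141 X [-7.1  0.1 13.1] Y [-32.3   3.7  36.5] z [121.  125.5 128.8] [ 3.   1.9 71.5 21.4 89.7]
  front top 305 146.51421685222056 [4.540e+01 5.000e-01 2.510e+01 1.223e+02 1.000e-01]
  cab top 5842 159.24116204492634 [1.967e+02 1.700e+00 2.584e+02 1.301e+02 2.000e-01]
  grip z 141 [254.42881195 284.39338029]
side bar 53 X [-4.5  1.2 11.9] Y [-39.9  -6.7  31.9] z [119.  126.9 131.7] [ 3.8 -3.8 72.7 17.7 88.3]
  front top 108 146.97361605698978 [ 45.4  -0.6  20.3 127.9   0.2]
  cab top 1564 160.53194320632213 [199.6  -0.3 260.2 141.4   0.5]
  grip z 267 [251.90028475 285.58391159]
wrist bar 617 X [-4.8  1.  12.6] Y [-33.7   2.   34.6] z [123.5 126.9 129.1] [ 4.6  0.1 18.6 72.1  0.3]
  front top 1462 147.8503712429014 [4.590e+01 1.000e-01 2.120e+01 1.217e+02 6.000e-01]
  cab top 17762 160.56346323402929 [200.3   1.3 260.5 128.2   0.5]
  grip z 0
```

View pics/wrist7.png

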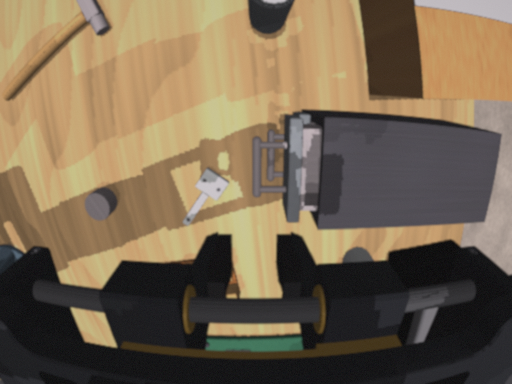

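The wrist view shows the top bar handle at (257,165), with the lower drawer's bar peeking out beside it at (272,150). The lever is back up, with the grip top at z of about 285. Descending over the bar.

Emit:
step_arm([
  [0.28,-0.04,0.05,1,0],
  [0.28,0,0,1,0],
  [0.28,0,0,0.4,0],
  [0.28,0,0,0,0],
], force=20)

```text
clock: 19.27
tool_pos: [627.8, 248.6, 173.0]
tcp_rot: [-0.001, 0.746, 0.666, -0.002]
wrist_force: [-0.3, 0.1, -0.5]
opening: 0.278
gripper_force: 0.0
```

Emit:
step_arm([
  [0.28,0,0.025,0.5,0],
  [0.28,0,0,0.4,0],
  [0.28,0,0,0.2,0],
  [0.28,0,0,0,0],
  [0,0,0,0,0],
  [0,0,0,0,0],
], force=20)

```text
clock: 20.02
tool_pos: [631.8, 249.2, 111.7]
tcp_rot: [0.001, 0.746, 0.666, 0.001]
wrist_force: [-0.8, 0.2, 2.5]
opening: 0.116
gripper_force: 20.0
```

Emit:
step_arm([
  [0,0,-0.2,0,0],
  [0,0,-0.5,0,0],
  [0,0,-0.6,0,0],
  [0,0,-0.6,0,0],
  [0,0,-0.4,0,0],
  [0,0,-0.1,0,0],
  [0,0,0,0,0],
])

```text
clock: 20.9
tool_pos: [487.4, 265.4, 111.6]
tcp_rot: [0.001, 0.746, 0.666, 0.001]
wrist_force: [-0.8, -1.7, 6.2]
opening: 0.116
gripper_force: 20.0
```

Emit:
step_arm([
  [0,0,-0.2,0,0],
  [0,0,-0.2,0,0],
  [0,0,-0.1,0,0],
  [0,0,0,0,0],
])

```text
clock: 21.4
tool_pos: [458.8, 268.6, 111.6]
tcp_rot: [0.001, 0.746, 0.666, 0.001]
wrist_force: [1.8, -2.4, 6.5]
opening: 0.113
gripper_force: 20.0
```

Emit:
step_arm([
  [0,0,-0.1,0,0],
  [0,0,-0.1,0,0],
  [0,0,0,0,0],
])

```text
clock: 21.78
tool_pos: [455.8, 269.0, 111.8]
tcp_rot: [0.007, 0.747, 0.665, 0.009]
wrist_force: [39.9, -5.1, -25.8]
opening: 0.18
gripper_force: 20.0
```

Emit:
step_arm([
  [0.3,0,0,0,0],
  [0.3,0,0.08,0,0],
  [0.3,0,0,0,0],
])

```text
clock: 22.15
tool_pos: [450.9, 269.3, 110.2]
tcp_rot: [0.0, 0.746, 0.666, 0.0]
wrist_force: [3.2, -2.8, 1.6]
opening: 0.302
gripper_force: 1.7
```

Emit:
step_arm([
  [0.32,0,0.09,0,0],
  [0.32,0,0,-0.3,0],
  [0.32,0,0,-1,0],
  [0.5,0,0,-1,0],
  [0.7,0,0,-1,0],
  [0.7,0,0,0,0],
])

```text
clock: 22.9
tool_pos: [458.4, 270.0, 315.2]
tcp_rot: [0.002, 0.746, 0.666, 0.005]
wrist_force: [-0.1, -0.6, 0.2]
opening: 0.637
gripper_force: 0.0
```

```bash
python3 - <<'E'
from h import *
o=robot.get_obs();print(o['clock'],o['tool_pos'],o['tcp_rot'])
r=np.radians(-6.4);c,sn=np.cos(r),np.sin(r)
for n,f in(('scene',0),('side',0),('wrist',1)):
    k=save(n,n+'8');P=cloud(k,f);d=P-[629.4,248.3,0];X=c*d[...,0]+sn*d[...,1];Y=-sn*d[...,0]+c*d[...,1];z=P[...,2]
    m=(X>-195)&(X<-163)&(abs(Y)<60)&(z>112)&(z<132)
    if m.sum(): print(n,'bar',m.sum(),'X',np.percentile(X[m],[2,50,98]).round(1),rect(np.c_[X[m],Y[m]]))
    m=(z>128)&(z<153)&(X>-160)&(X<80)&(abs(Y)<80)
    if m.sum()>9: print('  rim',m.sum(),rect(np.c_[X[m],Y[m]]))
    m=(abs(z-90)<6)&(X>-160)&(X<120)&(abs(Y)<46)
    if m.sum()>9: print('  floor',m.sum(),np.median(z[m]),rect(np.c_[X[m],Y[m]]))
    m=(X>-80)&(X<-60)&(z>60)&(z<160)&(abs(Y)<80)
    for zz in ((84,98),(130,142)): 
        q=m&(z>zz[0])&(z<zz[1]); print('   slice',zz,np.percentile(Y[q],[0,2,98,100]).round(1) if q.sum()>5 else '')
E
```

```text
22.9 [458.41977326 269.99634838 315.18632487] [0.00220255 0.74603772 0.66587896 0.0052996 ]
scene bar 117 X [-178.2 -171.8 -164.1] [-171.8    0.3   16.8   73.3    0.2]
  rim 963 [-30.4   2.4 219.7 120.8   0.8]
  floor 1552 89.511075113669 [-34.7  -9.7  70.2 170.7  89.8]
   slice (84, 98) [-44.7 -43.8  49.4  49.7]
   slice (130, 142) [-49.8 -49.7  49.3  49.4]
side bar 46 X [-174.5 -170.2 -163.3] [-168.9   -0.5   74.1   10.2   88.6]
  rim 601 [-39.4  -0.9 237.4 132.2   0.3]
  floor 244 91.54832510736918 [-15.4  -0.  195.9  91.8   0. ]
   slice (84, 98) [-55.1 -54.7  49.9  51.3]
   slice (130, 142) [-52.6 -52.4  54.2  59.8]
wrist bar 637 X [-177.  -171.3 -164.2] [-170.    -0.2   72.8   14.1   89.8]
  rim 4349 [-38.1   0.5 128.3 235.5  89.7]
  floor 8405 90.5974691691946 [-11.1  -0.   90.2 250.9  89.7]
   slice (84, 98) [-44.3 -43.5  35.2  49. ]
   slice (130, 142) [-49.6 -49.3  48.7  48.9]
```

View pics/wrist8.png

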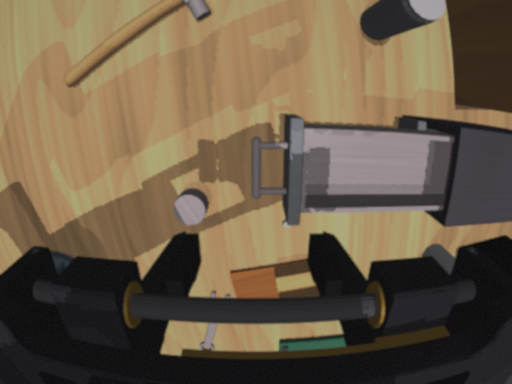

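The wrist view shows the drawer out, with its handle at (258,168). The inside is empty, and about 186 mm is clear of the cabinet, so the drawer is at its stop. Back to the press for the plate.

Emit:
step_arm([
  [0.5,-0.868,0.327,0,0],
  [0.5,-0.868,0.327,0,0],
  [0.5,-0.868,0.327,0,0],
  [0.5,-0.868,0.327,0,0],
  [0.5,-0.868,0.327,0,0],
  [0.5,-0.868,0.327,0,0],
  [0.5,-0.868,0.327,0,0],
  [0.5,-0.868,0.327,0,0],
])

```text
clock: 24.05
tool_pos: [564.1, -164.2, 305.6]
tcp_rot: [-0.002, 0.746, 0.666, -0.001]
wrist_force: [1.1, -0.1, 0.3]
opening: 0.5
gripper_force: 0.0
```

Emit:
step_arm([
  [0.5,-0.868,0.327,0,0],
  [0.5,0,0,0,-1],
  [0.5,0,0,0,-1],
  [0.5,0,0,0,-1],
  [0.5,0,0,0,-1],
  [0.5,0,0,0,-1],
  [0.5,0,0,0,-1],
  [0.5,0,0,0,-1],
])

```text
clock: 25.05
tool_pos: [577.4, -216.2, 305.3]
tcp_rot: [-0.002, 0.532, 0.847, -0.0]
wrist_force: [0.0, 0.3, -0.0]
opening: 0.496
gripper_force: 0.0
```

Emit:
step_arm([
  [0.5,0,0,0,-1],
  [0.5,0,0,0,-1],
  [0.5,0,0,0,-1],
  [0.5,0,0,0,-1],
  [0.5,0,0,0,-1],
  [0.5,0,0,0,-1],
  [0.5,0,0,0,-1],
  [0.5,0,0,0,-1],
])

```text
clock: 26.05
tool_pos: [577.4, -216.2, 305.3]
tcp_rot: [-0.002, 0.239, 0.971, 0.001]
wrist_force: [0.4, -0.2, -0.4]
opening: 0.502
gripper_force: 0.0
```

Emit:
step_arm([
  [0.5,0,0,0,-1],
  [0.5,0,0,0,-1],
  [0.5,0,0,0,-1],
  [0.5,0,0,0,-1],
  [0.5,0,0,0,-1],
  [0.5,0,0,0,0],
])

```text
clock: 26.8
tool_pos: [577.6, -216.3, 305.7]
tcp_rot: [-0.002, 0.043, 0.999, 0.001]
wrist_force: [-0.3, -1.2, -0.1]
opening: 0.502
gripper_force: 0.0
```

```bash
python3 - <<'E'
from h import *
o=robot.get_obs();print(o['clock'],o['tool_pos'],o['tcp_rot'],o['opening'])
c,sn=np.cos(np.radians(-4.7)),np.sin(np.radians(-4.7))
w=save('wrist','w9');P=cloud(w,True);hsv=cv2.cvtColor(w['img'],cv2.COLOR_RGB2HSV)
d=P-[645.7,-221.5,0];X=c*d[...,0]+sn*d[...,1];Y=-sn*d[...,0]+c*d[...,1]
m=(hsv[...,1]<70)&(hsv[...,2]>90)&(abs(P[...,2]-31)<4)&(X>-170)&(X<30)&(abs(Y)<60)
q=np.c_[X[m],Y[m]];print(rect(q),len(q)); h=q[q[:,0]<-90]; print('head',rect(h)); s=q[q[:,0]>-75]; print('shank',rect(s),s[:,0].max() if len(s) else '')
d=o['tool_pos']-np.array([645.7,-221.5,0]);print('tcp',(c*d[0]+sn*d[1]).round(1),(-sn*d[0]+c*d[1]).round(1))
E
```

```text
26.8 [ 577.57222994 -216.26605546  305.70427047] [-0.00182908  0.04270153  0.99908564  0.00106035] 0.502368398990989
[-61.9  -0.7  63.4 148.   88.8] 2403
head [-113.1    0.5   63.8   44.7   89.7]
shank [-31.5  -0.8  16.7  87.   89.6] 11.915660335147761
tcp -68.3 -0.4
```

Emit:
step_arm([
  [0.5,0,0,1,0],
  [0.5,0,0,1,0],
  [0.5,0,0,1,0],
  [0.5,0,0,0.9,0],
  [0.5,0,0,0.5,0],
  [0.5,0,0,0.3,0],
  [0.5,0,0,0,0],
])

```text
clock: 27.72
tool_pos: [577.6, -216.3, 24.7]
tcp_rot: [-0.001, 0.043, 0.999, 0.001]
wrist_force: [-0.0, 0.0, 0.1]
opening: 0.497
gripper_force: 0.0
```

Emit:
step_arm([
  [0.5,0,0,0.11,0],
  [0.5,0,0,0,0],
  [0.05,0,0,0,0],
  [0.05,0,0,0,0],
  [0.05,0,0,0,0],
  [0.05,0,0,0,0],
], force=35)

```text
clock: 28.48
tool_pos: [578.6, -216.9, 19.8]
tcp_rot: [0.0, 0.042, 0.999, 0.0]
wrist_force: [-0.4, 0.4, 3.5]
opening: 0.201
gripper_force: 35.0
```

Emit:
step_arm([
  [0.05,0,0,-0.1,0],
  [0.05,0,0,-0.12,0],
  [0.05,0.4,0,0,0],
  [0.05,0.6,0,0,0],
  [0.05,0,0,-0.8,0],
  [0.05,0,0,-1,0],
  [0.05,0,0,-1,0],
  [0.05,0,0,-1,0],
])

```text
clock: 29.48
tool_pos: [518.2, -211.6, 263.0]
tcp_rot: [0.0, 0.042, 0.999, -0.0]
wrist_force: [1.0, -0.4, -2.6]
opening: 0.197
gripper_force: 35.0
```

Emit:
step_arm([
  [0.05,-0.092,0.8,0,0],
  [0.05,-0.092,0.98,0,0],
  [0.05,-0.092,0.98,0,0],
  [0.05,-0.092,0.98,0,0],
  [0.05,-0.092,0.98,0,0],
  [0.05,-0.092,0.98,0,0],
  [0.05,-0.092,0.98,0,0],
  [0.05,-0.092,0.8,0,0],
])

```text
clock: 30.48
tool_pos: [600.4, 234.0, 260.9]
tcp_rot: [0.0, 0.042, 0.999, -0.0]
wrist_force: [0.7, -0.3, -1.9]
opening: 0.202
gripper_force: 35.0
```

Emit:
step_arm([
  [0.05,0,0.3,0,0.35],
  [0.05,0,0,0,0],
  [0.05,0,0,0,0],
])

```text
clock: 30.85
tool_pos: [602.1, 248.6, 260.6]
tcp_rot: [-0.0, 0.056, 0.998, -0.0]
wrist_force: [-0.0, -1.9, -1.9]
opening: 0.201
gripper_force: 35.0
```

```bash
cat > dr.py <<'E'
from h import *
import sys
zt=float(sys.argv[1])
o=robot.get_obs();print(o['clock'],o['tool_pos'],o['tcp_rot'],o['wrist_force'])
r=np.radians(-6.4);c,sn=np.cos(r),np.sin(r)
d=o['tool_pos']-np.array([629.4,248.3,0]);print('tcp',(c*d[0]+sn*d[1]).round(1),(-sn*d[0]+c*d[1]).round(1))
for n,f in(('scene',0),('side',0),('wrist',1)):
    k=save(n,n+sys.argv[2]);P=cloud(k,f);d=P-[629.4,248.3,0];X=c*d[...,0]+sn*d[...,1];Y=-sn*d[...,0]+c*d[...,1];z=P[...,2]
    hsv=cv2.cvtColor(k['img'],cv2.COLOR_RGB2HSV)
    m=(abs(z-zt)<5)&(X>-150)&(X<90)&(abs(Y)<44)&(hsv[...,1]<50)&(hsv[...,2]>90)
    if m.sum()>9:
        n2,l,st,ce=cv2.connectedComponentsWithStats(m.astype(np.uint8))
        for i in range(1,n2):
            if st[i,4]>25: q=l==i; print(n,'plate',q.sum(),np.median(z[q]).round(1),rect(np.c_[X[q],Y[q]]),'X',np.percentile(X[q],[1,99]).round(1),'Y',np.percentile(Y[q],[1,99]).round(1))
    m=(X>-195)&(X<-160)&(abs(Y)<40)&(z>112)&(z<132)
    if m.sum()>9: print(n,' bar X',np.percentile(X[m],[2,50]).round(1))
    m=(X>-110)&(X<60)&(z>130)&(z<141)&(abs(Y)<60); 
    if m.sum()>9: print(n,' walls Y',np.percentile(Y[m],[1,99]).round(1))
E
python3 dr.py 262 a
```

```text
30.85 [602.06116582 248.64385848 260.58912617] [-1.22837566e-04  5.63582598e-02  9.98410555e-01 -3.09276283e-04] [-0.02556443 -1.86561114 -1.93763   ]
tcp -27.2 -2.7
scene plate 70 261.6 [20.1  5.3 13.8 76.9 79. ] X [-17.4  56.5] Y [-8.7  6.9]
scene  bar X [-179.2 -171.9]
scene  walls Y [-49.2  49.6]
side plate 39 262.3 [-68.7 -32.4  12.2  53.2  87. ] X [-94.3 -43.6] Y [-39.6 -26.9]
side  bar X [-174.5 -170. ]
side  walls Y [-54.1  50.7]
wrist  bar X [-175.8 -169.6]
wrist  walls Y [-49.6  48.2]
```

```bash
python3 - <<'E'
from h import *
r=np.radians(-6.4);c,sn=np.cos(r),np.sin(r)
for n,f in(('scene',0),('wrist',1),('side',0)):
    k=load(n+'a');P=cloud(k,f);d=P-[629.4,248.3,0];X=c*d[...,0]+sn*d[...,1];Y=-sn*d[...,0]+c*d[...,1];z=P[...,2]
    hsv=cv2.cvtColor(k['img'],cv2.COLOR_RGB2HSV)
    m=(z>262)&(z<282)&(X>-130)&(X<90)&(abs(Y)<50)&(hsv[...,1]<45)&(hsv[...,2]>85)
    n2,l,st,ce=cv2.connectedComponentsWithStats(m.astype(np.uint8))
    for i in range(1,n2):
        if st[i,4]>30:
            q=l==i; A=np.c_[X[q],Y[q],np.ones(q.sum())]; pl=np.linalg.lstsq(A,z[q],rcond=None)[0]
            print(n,st[i],'z',np.percentile(z[q],[2,50,98]).round(1),rect(np.c_[X[q],Y[q]]),'X',np.percentile(X[q],[1,99]).round(1),'Y',np.percentile(Y[q],[1,99]).round(1),'slope',pl[:2].round(3))
E
```

```text
scene [273 242  34  19 292] z [263.8 271.  273.7] [18.8 -2.8 19.8 75.6 89.4] X [-17.1  56.3] Y [-12.    6.8] slope [-0.013 -0.165]
wrist [  187   124   136   110 13431] z [270.9 272.3 273.5] [-68.4  -3.3  63.9  55.1  89.6] X [-95.4 -42.6] Y [-34.   27.5] slope [ 0.004 -0.002]
wrist [ 238  235   33   63 1990] z [271.2 272.4 273.6] [-20.2  -3.6  41.6  17.6   0.3] X [-40.4  -0.5] Y [-11.8   5. ] slope [ 0.002 -0.003]
wrist [239 324  29  28 668] z [271.5 272.5 273.7] [34.5 -3.8 27.8 17.8  0.2] X [21.3 47.8] Y [-12.6   4.9] slope [ 0.006 -0.001]
side [223 115  19  14 197] z [263.6 272.  276.1] [-68.6  -4.1  71.1  53.4  89.7] X [-95.2 -42.3] Y [-38.6  30.5] slope [0.001 0.046]
side [250 118  22   6 103] z [262.4 270.3 274.6] [22.6 -7.3 26.1 66.9 81.1] X [-11.6  55.9] Y [-17.7   3.4] slope [0.041 0.2  ]
```

View pics/wrista.png

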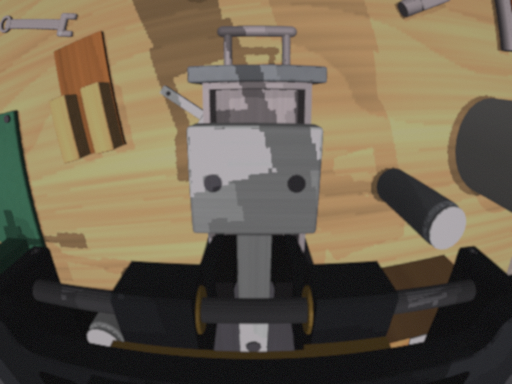

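Emit:
step_arm([
  [0.05,0.07,0.055,0,0],
  [0.05,0,0,0.8,0],
  [0.05,0,0,0.8,0],
  [0.05,0,0,0.6,0],
  [0.05,0,0,0.25,0],
  [0.05,0,0,0,0],
])

```text
clock: 31.75
tool_pos: [598.0, 253.2, 113.2]
tcp_rot: [-0.001, 0.056, 0.998, -0.0]
wrist_force: [-0.0, 1.0, -1.5]
opening: 0.202
gripper_force: 35.0
```

```bash
python3 dr.py 125 b
```

```text
31.75 [598.00420691 253.1741782  113.19561879] [-6.88065441e-04  5.64405723e-02  9.98405708e-01 -1.74572729e-04] [-0.03303919  0.96519896 -1.49874418]
tcp -31.7 1.3
scene plate 194 124.0 [16.7  1.4 70.1 19.1  0.3] X [-17.9  51.1] Y [-7.9 10.9]
scene  bar X [-178.5 -171.6]
scene  walls Y [-49.4  49.5]
side plate 99 126.6 [-74.8   2.4  47.2  64.6   0.9] X [-98.1 -52. ] Y [-26.9  34.2]
side plate 54 125.8 [35.2  0.2 27.8 41.7 77.4] X [14.6 55.3] Y [-15.4  11.9]
side  bar X [-174.5 -169.9]
side  walls Y [-55.5  50.7]
wrist plate 303 125.8 [-145.2  -27.8    9.8    7.9    2.6] X [-149.8 -140.4] Y [-31.3 -23.9]
wrist plate 286 125.9 [-145.4   26.2    9.4    7.     2.1] X [-149.8 -140.7] Y [22.8 29.4]
wrist plate 13586 127.0 [-71.8   1.6  64.3  55.   89.6] X [-98.7 -45.7] Y [-29.3  32.5]
wrist plate 2026 127.2 [-23.6   1.7  17.9  41.8  89.2] X [-43.8  -3.5] Y [-7.1 10. ]
wrist plate 676 127.5 [31.7  1.2 27.6 17.8  0.2] X [18.3 44.4] Y [-7.6  9.9]
wrist  walls Y [-49.4  48.2]
```

Emit:
step_arm([
  [0.05,0,-0.02,0.15,0],
  [0.05,0,0,0.12,0],
  [0.05,0,0,0,0],
])

```text
clock: 32.28
tool_pos: [597.5, 252.0, 96.4]
tcp_rot: [-0.001, 0.056, 0.998, -0.0]
wrist_force: [0.1, -0.2, -2.9]
opening: 0.201
gripper_force: 35.0
```

Emit:
step_arm([
  [0.05,0,0,0.03,0],
  [0.05,0,0,0,0],
])

```text
clock: 32.52
tool_pos: [598.3, 252.2, 95.6]
tcp_rot: [0.0, 0.056, 0.998, 0.0]
wrist_force: [0.2, -0.1, -2.6]
opening: 0.203
gripper_force: 35.0
```

Emit:
step_arm([
  [0.05,0,0,0.03,0],
  [0.05,0,0,0,0],
])

```text
clock: 32.78
tool_pos: [599.0, 252.2, 94.8]
tcp_rot: [0.001, 0.056, 0.998, 0.0]
wrist_force: [0.2, -0.2, 2.5]
opening: 0.198
gripper_force: 35.0
```

Emit:
step_arm([
  [0.3,0,0,0,0],
  [0.35,0,0,0,0],
  [0.35,0,0,0,0],
  [0.35,0,0,-0.2,0],
  [0.35,0,0,-0.8,0],
  [0.35,0,0,-1,0],
  [0.35,0,0,-1,0],
  [0.35,0,0,0,0],
])

```text
clock: 33.78
tool_pos: [601.3, 253.0, 282.1]
tcp_rot: [0.006, 0.056, 0.998, 0.002]
wrist_force: [0.3, -0.1, -0.2]
opening: 0.352
gripper_force: 0.0
```

```bash
python3 dr.py 106.5 c; python3 - <<'E'
from h import *
r=np.radians(-6.4);c,sn=np.cos(r),np.sin(r)
for n in('scene','side'):
    k=load(n+'c');P=cloud(k);z=P[...,2]
    for nm,(x,y),(lo,hi) in (('canA',(794,21),(150,170)),('canB',(669,452),(150,170)),('jar',(481,-443),(70,90)),('tape',(611,-466),(50,70))):
        m=(abs(P[...,0]-x)<50)&(abs(P[...,1]-y)<50)&(z>lo)&(z<hi); print(n,nm,m.sum(),np.median(P[m],0).round() if m.any() else '')
    d=P-[629.4,248.3,0];X=c*d[...,0]+sn*d[...,1];Y=-sn*d[...,0]+c*d[...,1]
    m=(abs(Y)<34)&(z>30)&(z<60)&(X<60)&(X>-60); print(n,'lower handle X',m.sum(),np.percentile(X[m],[2,50]).round(1) if m.any() else '')
E
```

```text
33.775 [601.28317932 252.95956326 282.13614542] [0.00626374 0.05626633 0.99839456 0.00177959] [ 0.3018369  -0.08352057 -0.22553226]
tcp -28.5 1.5
scene plate 685 105.3 [-24.6  -1.   61.8 155.   89.6] X [-100.5   50.5] Y [-29.5  29.5]
scene  bar X [-178.2 -171.1]
scene  walls Y [-49.5  49.7]
side plate 87 106.9 [-55.6  17.3  33.4  82.3  85. ] X [-96.9 -18.1] Y [ 2.  34.3]
side  bar X [-174.4 -169.9]
side  walls Y [-54.8  50.7]
wrist plate 4164 106.4 [-22.3   1.  155.4  64.1   0.6] X [-98.9  51.9] Y [-30.6  31.1]
wrist  bar X [-175.6 -169.3]
wrist  walls Y [-49.5  48.3]
scene canA 272 [793.  25. 159.]
scene canB 524 [669. 455. 159.]
scene jar 124 [ 481. -439.   79.]
scene tape 50 [ 595. -462.   58.]
scene lower handle X 0 
side canA 180 [794.  14. 160.]
side canB 93 [673. 441. 159.]
side jar 444 [ 481. -448.   80.]
side tape 317 [ 610. -469.   59.]
side lower handle X 30 [16.7 42.2]
```

View pics/scenec.png

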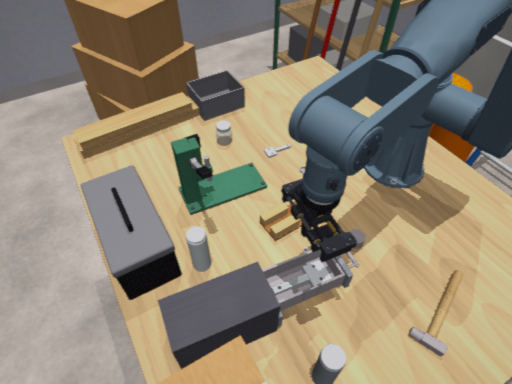

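The scene view shows the plate lying in the open drawer at about (313,272). Its top is level at z of about 106, rivet side up. Both cans, the jar and the tape stand where they were, and the lever is up. The gripper is clear, so I hand in.

```bash
python3 -c "
from plant import robot
print(robot.job_done())"
```

```text
the job is handed in; nothing more can be done
None
```

The job is handed in at about 34 s: the plate was pressed under the ram (rivet within about 2 mm by the cameras) and now lies flat, rivet up, in the top drawer pulled out to its stop; the lever is back up, the cans, jar and tape stand where they were, and I never touched the lower drawer, though I could not check it at the end.

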